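# Find the spacer that just fits beside the packed tea bowl

## Robot

A 6-joint arm with a two-finger parallel gripper is mounted at the origin on the work surface. World frame = base frame: x ahead of the robot, y to its left, z up, the work surface at z = 0. Lengths are in mm, angles in rad, forces in N, time in s.
With the tool pointing down it reaches from about 150 to 775 mm from the base axis. Payload 6.1 kg.
Tool frame: the origin (TCP) lies midway between the tips of the shut fingers; the grasp point (between the pads) lies 19 mm behind it; z points along the fingers, y is the line along which they close (so a half turn about z gives the same grasp; the last joint's range is limited). The gripper opens to 85 mm and grips with 20 to 120 N. Pads are 22 mm wide; open, the fingers measure 114 mm over their backs; the gripper's body (76 mm by 85 mm) begins 54 mm behind the grasp point. The pads swing forward as they close: fully open they stand 13 mm farther back than shut.
Start: joints at [-1.202, 0.126, -0.04, 1.405, 0, 1.571], TCP at [189.253, -489.685, 231.295] pointing down, gripper open.
Joint ranges: [-2.72, 2.72], [-0.95, 1.95], [-1.27, 1.35], [-1.78, 2.02], [-1.46, 1.47], [-3.14, 3.14]. Speed limits (rad/s): [2.39, 2.39, 3.01, 3.14, 3.14, 3.14].

## Interface

Orientations are given as a rotation vector (axis times angle).
In Python, from cell import get_obs, capture, hand_in gives the robot as it stands. The module is installed in compiled form; this text tells all that it offers.
- The arm moves only by the tool jog_arm, never from a script. Its argument "targets" is a list of rows, each a list of 3 entries, a list of its own where there are three numbers: the shift along the tool's x, y, z in mm, then the turn about the tool's z in degrees, then the finger opening in mm, from 0 to 85.4. A call has 1 to 8 rows; each row is the pose to reach, as a shift and turn from the pose commanded when the call began, along the tool's axes at that moment; what a row does not reach only later rows make up. A row lasts 1/12 s, in which the tool goes at most 41.7 mm and 7.16 degrees, less where a joint would pass 70% of its speed; a pose out of reach is approached as far as the arm can. A call with a gripper value outside its range is refused whole. The fingers move at their own pace and stop on an object; "newtons" is the grip in N (left out, the last holds). Time passes only in rows, so rows that repeat a pose let the fingers close. It gives the time, the measured TCP pose, the force, the opening and the grip force at its end, in the units of the state.
- get_obs(): the state, without advancing time (a new reading comes with each control period).
- capture(name): name is "scene" or "top"; returns a dict with "frame" (420x560x3 uint8, blue, green, red), "camera_matrix" (3x3 intrinsics, pixels), "view" (4x4, takes a point from world to camera coordinates). Camera axes: x right, y down, z forward; pixel columns grow to the right and rows downward; lengths in mm; the calibration is good to about 2 mm. A picture is of the moment at which its call begins. There is no depth.
- hand_in(): hands the job in; it is judged then, once.
The state is a dict: "time": time; "joints": joint angles; "joint_velocities": joint speeds; "joint_efforts": joint torques, N m; "tcp_pos": TCP position; "ee_rot": TCP orientation; "force": force on the tool from outside, world axes, zero at the start; "torque": the same for the moment, N m; "width": finger opening in mm; "grasp_force": force on a finger pad.
Only numpy, scipy, OpenCV 4.12 (cv2) and the standard library are available. Lean on these libraries where they do the work, as an engineer would, in place of code of your own. Each camera call takes 0.05 s, during which the arm holds its last target. There are 200 camera calls.

## Task

So that the tea bowl cannot shift in its leaning packing box, find by trying which of the four wooden spacers just fits the gap between the box's side wall and the sprung board: it goes in with a push and the board grips it, while a thinner one is loose and a thicker one will not go in. Leave that spacer pushed fully down onto the box floor and the other three standing upright on the mat or table. Do not shift the other things on the table.

Things in the scene. Friction and masses are not known exactly. Their poses are not given: they have to be found in the camera images.
- spacer_1_mid (a point): Wooden spacer, 60 mm long (x), 12 mm thick (y), 72 mm high (z), 40 g give or take 40 percent, standing upright on the mat. The four look alike but for their thickness (12, 15, 18, 21 mm); any may stand in any of the four spots. The point is its centre, 36 mm above its underside, with its axes.
- spacer_2_mid (a point): Wooden spacer, 60 mm long (x), 15 mm thick (y), 72 mm high (z), 50 g give or take 40 percent, standing upright on the mat. The four look alike but for their thickness (12, 15, 18, 21 mm); any may stand in any of the four spots. The point is its centre, 36 mm above its underside, with its axes.
- spacer_3_mid (a point): Wooden spacer, 60 mm long (x), 18 mm thick (y), 72 mm high (z), 60 g give or take 40 percent, standing upright on the mat. The four look alike but for their thickness (12, 15, 18, 21 mm); any may stand in any of the four spots. The point is its centre, 36 mm above its underside, with its axes.
- spacer_4_mid (a point): Wooden spacer, 60 mm long (x), 21 mm thick (y), 72 mm high (z), 70 g give or take 40 percent, standing upright on the mat. The four look alike but for their thickness (12, 15, 18, 21 mm); any may stand in any of the four spots. The point is its centre, 36 mm above its underside, with its axes.
- slot (a point): The gap, 124 mm long: the point is on the box floor at the foot of the side wall's inner face, half-way along. z: straight out of the box, 30 degrees from vertical, leaning to the robot; spacers go in along -z, their length along x (up the slope). y: outwards through the wall. The gap runs from y = 0 (wall, rigid) to y = -G (sprung board). G is hidden: 9.3 to 17.2 mm, new each time.
- rim (a point): Mid-point of the wall's rim, 36 mm above the box floor, axes as slot. The wall's top 10 mm are bevelled outwards by 4 mm. The board is as high; its top 14 mm are bevelled back by 5 mm as a lead-in. It yields up to 4 mm in -y against 4 to 5 N, then stops hard. A seated spacer stands out 36 mm above the rim, its centre level with it, one large face on the wall.
- packbox: Pale wooden box fixed on a stand, its mouth up and towards the robot; origin on the table 64 mm below slot. A spacer thinner than G drops in loose; one up to 4 mm thicker than G just fits, with a push of 3 to 12 N, and stays where let go; a thicker one stops part-way. From y = -G - 30 mm on a tea bowl in its cradle stands up to 70 mm above the box floor.
- mat: Blue cloth-covered board, 210 (x) x 180 (y) x 5 mm, fixed on the table; origin at the centre of its underside.
- bowl: Black tea bowl, 112 mm across, 68 mm high; a bystander, to be left alone. Origin at its underside's centre.
- dish: Small white dish, 72 mm across, 20 mm high; a bystander, to be left alone. Origin at its underside's centre.
- jar: Amber jar with steel cap, 52 mm across, 75 mm high; a bystander, to be left alone. Origin at its underside's centre.
- brush: Brush with wooden handle, 190 mm long, lying; a bystander, to be left alone. Origin at its underside's centre (brush: on its axis).
Things that resemble listed ones, but are neither listed nor needed, are in the scene too. What is shaped like the part that bears spacer_1_mid but pink is not meant.

How it is judged:
By the outcome, as a careful person would: the job done as asked, in the order asked, and still so for the second after the job is handed in, with the robot touching nothing.
It also fails if it takes over 72 s, if anything falls off the work surface, if the arm or the gripper's body presses on something with over 40 N, if the wrist force passes 120 N, or if a joint passes its speed limit or range.

## Working session

There is one attempt and no reset: what is moved stays moved. The work goes in short steps, Python scripts to look and compute and a tool call to move; the robot and the scene stay as the last step left them, time stands still between calls to the robot, and variables do not carry over. Pictures are saved under pics/ and viewed, at most 10 in all, crops included, and the job is handed in when it is done.

Besides the shell and the picture viewer there is one more tool, called after "Emit:" by a JSON object that holds its "api" and its "payload", one argument or row to a line. jog_arm: Moves the arm, as the interface text tells. Its arguments: {"type":"object","properties":{"targets":{"type":"array","items":{"type":"array"}},"newtons":{"type":"number"}},"required":["targets"]}

```bash
mkdir -p pics; python3 - <<'E'
from cell import *
import cv2,numpy as np,pickle
o=get_obs();print({k:np.round(v,3) for k,v in o.items()})
for n in("scene","top"):
    c=capture(n);cv2.imwrite(f"pics/{n}0.png",cv2.resize(c["frame"],(800,600),interpolation=cv2.INTER_CUBIC));pickle.dump(c,open(n+".pkl","wb"))
    print(c["camera_matrix"],c["view"])
E
```

```text
{'time': np.float64(0.0), 'joints': array([-1.202,  0.126, -0.041,  1.405,  0.   ,  1.571]), 'joint_velocities': array([-0.   ,  0.001,  0.   ,  0.003, -0.001, -0.001]), 'joint_efforts': array([ 0.0000e+00, -4.3591e+01,  3.5293e+01,  1.7000e-02,  0.0000e+00,
       -0.0000e+00]), 'tcp_pos': array([ 189.125, -489.32 ,  230.507]), 'ee_rot': array([-3.087, -0.576,  0.   ]), 'force': array([ 0.107, -0.078, -0.057]), 'torque': array([ 0.012, -0.005,  0.033]), 'grasp_force': np.float64(0.0), 'width': np.float64(85.612)}
[[440.97981201   0.         276.83202861]
 [  0.         440.97981201 213.56661583]
 [  0.           0.           1.        ]] [[-3.43121694e-01  9.39156711e-01  1.58800204e-02  6.44226139e+01]
 [ 5.56614856e-01  2.16919745e-01 -8.01951199e-01 -2.67279782e+02]
 [-7.56602541e-01 -2.66327799e-01 -5.97178448e-01  1.37830216e+03]
 [ 0.00000000e+00  0.00000000e+00  0.00000000e+00  1.00000000e+00]]
[[469.69160522   0.         273.47674947]
 [  0.         469.69160522 216.49480766]
 [  0.           0.           1.        ]] [[ 8.45302850e-02 -9.96405287e-01  5.57990288e-03  1.07871949e+02]
 [-9.65844609e-01 -8.33117075e-02 -2.45363710e-01  6.03743802e+02]
 [ 2.44946569e-01  1.53513453e-02 -9.69415037e-01  8.21727477e+02]
 [ 0.00000000e+00  0.00000000e+00  0.00000000e+00  1.00000000e+00]]
```

View pics/scene0.png

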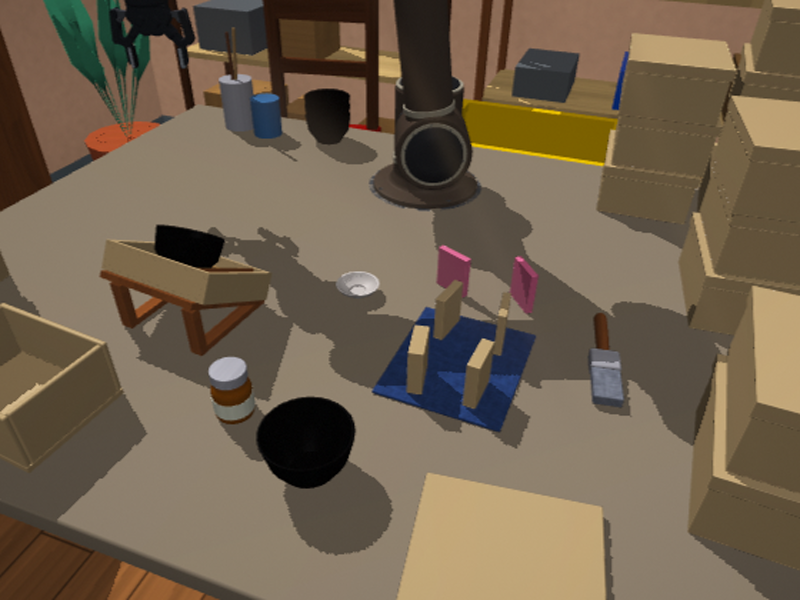

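View pics/top0.png

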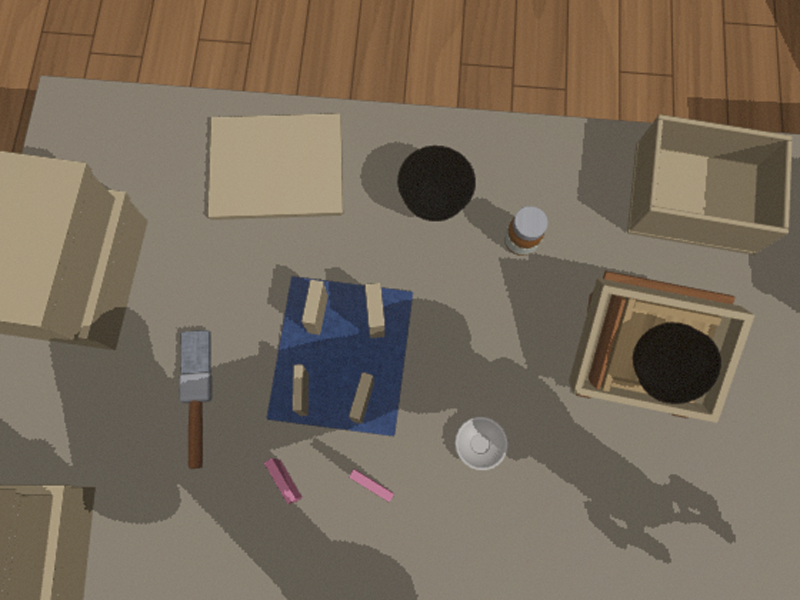

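The top view shows the mat with four wooden spacers at about (314,307), (375,310), (300,388) and (361,397). The box is at about (665,345), with the sprung board (reddish) next to its left wall at about (610,342). I'll enlarge both areas.

```bash
python3 - <<'E'
import cv2,numpy as np,pickle
t=pickle.load(open("top.pkl","rb"))["frame"];s=pickle.load(open("scene.pkl","rb"))["frame"]
a=cv2.resize(t[190:290,198:272],None,fx=6,fy=6,interpolation=cv2.INTER_CUBIC)
b=cv2.resize(t[190:290,400:458],None,fx=6,fy=6,interpolation=cv2.INTER_CUBIC)
def g(im,x0,y0,f):
    for x in range(-x0%10,im.shape[1]//f,10):cv2.putText(im,str(x0+x),(x*f,8),0,.3,(0,255,255));im[::6,x*f]=(0,255,255)
    for y in range(-y0%10,im.shape[0]//f,10):cv2.putText(im,str(y0+y),(0,y*f+4),0,.3,(0,255,255));im[y*f,::6]=(0,255,255)
    return im
cv2.imwrite("pics/c1.png",np.hstack([g(a,198,190,6),g(b,400,190,6)]))
# scene: box crop
cv2.imwrite("pics/c2.png",g(cv2.resize(s[150:250,65:195],None,fx=6,fy=6,interpolation=cv2.INTER_CUBIC),65,150,6))
E
```

```text
(no output)
```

View pics/c1.png

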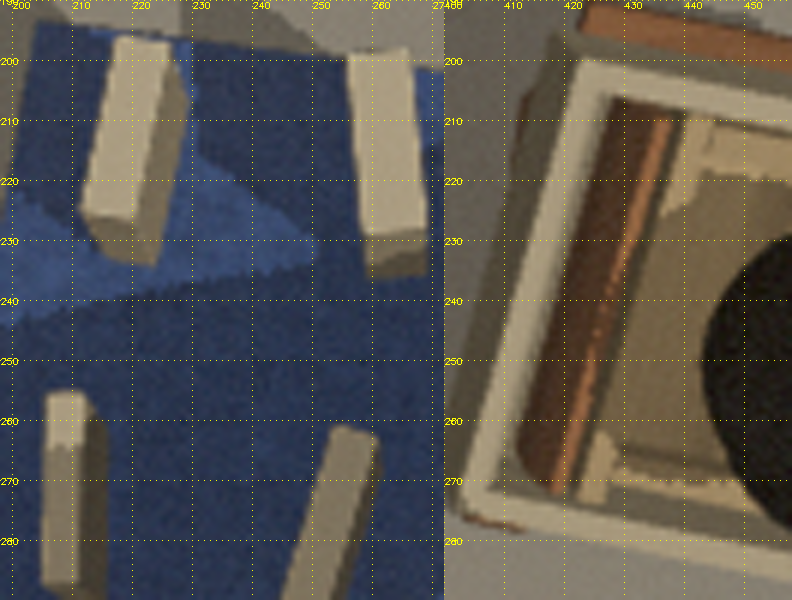

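View pics/c2.png

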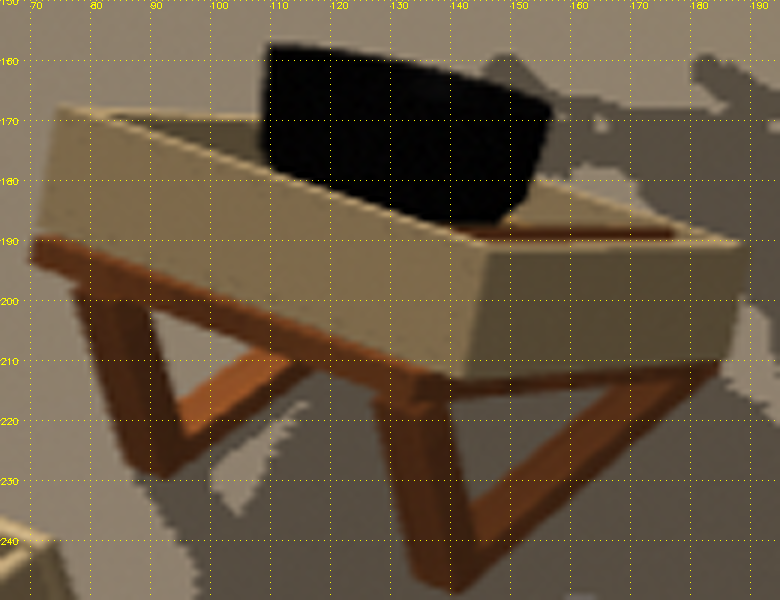

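The enlarged views show:
- **Spacers:** top faces about 9 px wide (A, upper left), 10 px (B, upper right), 6.3 px (C, lower left) and 7.5 px (D, lower right).
- **Rim:** inner edge runs from about (427,206) to (409,271).
- **Board:** the bright top stripe starts at about x=429 on row 230.

Next I'll fit the poses.

```bash
cat > h.py <<'E'
import numpy as np,pickle,cv2
from scipy.optimize import least_squares
from scipy.spatial.transform import Rotation as R
T=pickle.load(open("top.pkl","rb"));K,V=T["camera_matrix"],T["view"]
def proj(P,c=T):
    p=(c["view"][:3,:3]@np.atleast_2d(P).T).T+c["view"][:3,3];p=(c["camera_matrix"]@p.T).T;return p[:,:2]/p[:,2:]
def ray(u,v,z,c=T):
    Rm,t=c["view"][:3,:3],c["view"][:3,3];C=-Rm.T@t;d=Rm.T@np.linalg.inv(c["camera_matrix"])@[u,v,1];return C+d*(z-C[2])/d[2]
def slotR(p):
    c,s,a,b=np.cos(p),np.sin(p),3**.5/2,.5
    return np.array([[a*c,-s,-b*c],[a*s,c,-b*s],[b,0,a]])
E
python3 - <<'E'
from h import *
pts=np.array([[62,4,36],[-62,4,36]]);obs=np.array([[426.5,206.5],[409,271]])
f=lambda q:(proj((slotR(q[2])@pts.T).T+[q[0],q[1],64])-obs).ravel()
r=least_squares(f,[400,-200,0.]);q=r.x;print("slot",q[:2],np.degrees(q[2]),r.fun)
M=slotR(q[2]);O=np.array([q[0],q[1],64]);np.save("slot.npy",q)
xs=np.arange(-45,45,1.);ys=np.arange(20,-45,-1.)
g=np.array([[M@[x,y,36]+O for y in ys] for x in xs]).reshape(-1,3)
uv=proj(g).reshape(len(xs),len(ys),2).astype(np.float32)
im=cv2.remap(T["frame"],uv[...,0],uv[...,1],cv2.INTER_LINEAR).astype(int)
for k in (slice(0,30),slice(30,60),slice(60,90)):
    print("seg");m=im[k].mean(0)
    print(" ".join(f"{int(y)}:{int(b)},{int(c)},{int(d)}" for y,(b,c,d) in zip(ys,m)))
for n,a,b in (("A",(221,196.3),(216.3,225.5)),("B",(261,198.5),(263.5,229)),("C",(208.7,255.3),(207.5,287)),("D",(257,261.7),(249.5,290.5))):
    P,Q=ray(*a,77),ray(*b,77);d=P-Q;print(n,(P+Q)/2,"len",np.linalg.norm(d),"yaw",np.degrees(np.arctan2(d[1],d[0])))
print(R.from_rotvec([-3.087,-.576,0]).as_matrix().round(3))
E
```

```text
slot [ 584.16083562 -115.92790045] -6.329120669893338 [-0.16945758  0.89447005  0.17553589 -0.89822522]
seg
20:55,69,77 19:55,70,77 18:57,73,80 17:66,84,92 16:85,106,117 15:108,133,147 14:121,149,163 13:124,153,167 12:124,152,167 11:124,152,167 10:122,150,165 9:119,146,160 8:112,137,151 7:102,126,139 6:91,114,126 5:82,104,116 4:69,89,102 3:50,67,81 2:37,51,67 1:31,44,61 0:29,42,60 -1:30,43,61 -2:32,45,64 -3:34,47,67 -4:34,48,69 -5:34,49,71 -6:34,50,72 -7:34,50,71 -8:34,50,71 -9:35,51,74 -10:38,57,83 -11:46,70,103 -12:57,86,126 -13:61,92,135 -14:58,87,128 -15:53,77,110 -16:46,67,89 -17:43,61,75 -18:44,62,74 -19:51,71,84 -20:61,86,102 -21:69,98,116 -22:73,102,121 -23:73,102,121 -24:73,102,120 -25:72,100,119 -26:69,97,116 -27:68,96,114 -28:68,94,112 -29:67,93,111 -30:65,92,109 -31:64,90,108 -32:65,90,108 -33:66,91,108 -34:65,91,108 -35:65,91,108 -36:65,90,107 -37:65,90,107 -38:65,90,108 -39:66,91,108 -40:66,91,108 -41:65,90,108 -42:65,89,107 -43:63,89,106 -44:63,88,105
seg
20:55,69,78 19:55,69,77 18:56,71,79 17:63,79,89 16:80,100,111 15:105,129,142 14:120,148,162 13:124,152,167 12:125,1
[... 1351 characters left out ...]
8,127 -26:76,106,125 -27:75,104,124 -28:74,103,122 -29:72,100,119 -30:69,96,115 -31:68,95,113 -32:68,95,114 -33:69,96,114 -34:69,97,115 -35:69,97,115 -36:68,96,114 -37:68,96,114 -38:69,97,115 -39:69,97,116 -40:69,97,116 -41:69,97,116 -42:69,97,116 -43:69,97,116 -44:69,96,115
A [594.03941699 264.09441604  77.        ] len 58.14756549949488 yaw -2.3785223605599866
B [595.6108173  180.72855629  77.        ] len 60.30001867390232 yaw 9.719437473417514
C [477.84119635 270.5135705   77.        ] len 58.72025743046132 yaw 4.641518904843226
D [475.80890559 186.45435147  77.        ] len 54.742697773485524 yaw -9.181724707533773
[[ 0.933  0.361 -0.   ]
 [ 0.361 -0.933  0.001]
 [ 0.    -0.001 -1.   ]]
```

The profile puts G near the low end of its range (about 9–10 mm), so the 12 mm spacer C gets the first try. I'll move over C now.

Emit:
{"api": "jog_arm", "payload": {
  "targets": [
    [[200,-223,0],0,45],
    [[200,-223,0],0,45],
    [[200,-223,0],0,45],
    [[200,-223,0],0,45],
    [[200,-223,0],0,45],
    [[200,-223,0],0,45],
    [[200,-223,0],0,45],
    [[200,-223,0],0,45]
  ],
  "newtons": 20
}}

```text
time: 0.77
tcp_pos: [296.1, -205.0, 231.3]
ee_rot: [-3.085, -0.584, -0.001]
force: [-0.3, 0.4, -0.3]
width: 45.0
grasp_force: 0.0
```

Emit:
{"api": "jog_arm", "payload": {
  "targets": [
    [[200,-223,0],0,45],
    [[200,-223,0],0,45],
    [[200,-223,0],0,45],
    [[200,-223,0],0,45],
    [[200,-223,0],0,45],
    [[200,-223,0],0,45],
    [[200,-223,0],0,45],
    [[200,-223,0],0,45]
  ]
}}

```text
time: 1.43
tcp_pos: [403.0, 75.1, 230.7]
ee_rot: [-3.085, -0.584, -0.0]
force: [0.3, -0.1, -0.3]
width: 44.6
grasp_force: 0.0
```

Emit:
{"api": "jog_arm", "payload": {
  "targets": [
    [[144,-159,50],16.6,45],
    [[144,-159,50],16.6,45],
    [[144,-159,50],16.6,45],
    [[144,-159,50],16.6,45],
    [[144,-159,50],16.6,45],
    [[144,-159,50],16.6,45],
    [[144,-159,50],16.6,45],
    [[144,-159,50],16.6,45]
  ]
}}

```text
time: 2.1
tcp_pos: [490.8, 76.5, 188.7]
ee_rot: [-3.102, -0.212, 0.005]
force: [0.8, -0.2, 0.8]
width: 45.0
grasp_force: 0.0
```

```bash
python3 - <<'E'
from cell import *
import numpy as np
o=get_obs()
for k in("time","joints","joint_velocities","tcp_pos","ee_rot","force"):print(k,np.round(o[k],3))
E
```

```text
time 2.1
joints [ 0.135  0.076 -0.188  1.307  0.032  3.14 ]
joint_velocities [ 0.01   0.083  0.047 -0.041 -0.001 -0.   ]
tcp_pos [490.814  76.465 188.661]
ee_rot [-3.102 -0.212  0.005]
force [ 0.778 -0.235  0.77 ]
```

Joint 6 reached its limit, so I'll use the half-turned grasp (yaw 184.6°).

Emit:
{"api": "jog_arm", "payload": {
  "targets": [
    [[14,-194,0],-57,45],
    [[14,-194,0],-57,45],
    [[14,-194,0],-57,45],
    [[14,-194,0],-57,45],
    [[14,-194,0],-57,45],
    [[14,-194,0],-57,45],
    [[14,-194,0],-57,45],
    [[14,-194,0],-57,45]
  ]
}}

```text
time: 2.77
tcp_pos: [477.5, 271.6, 195.2]
ee_rot: [-2.62, -1.679, -0.02]
force: [0.4, -0.7, 0.6]
width: 45.4
grasp_force: 0.0
```

Emit:
{"api": "jog_arm", "payload": {
  "targets": [
    [[0,0,0],-57,45],
    [[0,0,0],-57,45],
    [[0,0,0],-57,45],
    [[0,0,0],-57,45],
    [[0,0,0],-57,45],
    [[0,0,0],-57,45],
    [[0,0,0],-57,45],
    [[0,0,0],-57,45]
  ]
}}

```text
time: 3.43
tcp_pos: [477.8, 270.7, 195.5]
ee_rot: [-1.508, -2.733, -0.04]
force: [-0.2, 0.4, -0.1]
width: 44.9
grasp_force: 0.0
```

Emit:
{"api": "jog_arm", "payload": {
  "targets": [
    [[0,0,0],-57,45],
    [[0,0,0],-57,45],
    [[0,0,0],-57,45],
    [[0,0,0],-57,45],
    [[0,0,0],-57,45],
    [[0,0,0],-57,45],
    [[0,0,0],-57,45],
    [[0,0,0],-57,45]
  ]
}}

```text
time: 4.1
tcp_pos: [477.9, 270.7, 195.5]
ee_rot: [-0.022, -3.136, -0.051]
force: [-0.3, -0.7, 0.0]
width: 44.9
grasp_force: 0.0
```

Emit:
{"api": "jog_arm", "payload": {
  "targets": [
    [[0,-1,35],-5.4,45],
    [[0,-2.5,75],-5.4,45],
    [[0,-3.5,110],-5.4,45],
    [[0,-5,150],-5.4,45],
    [[0,-5,150],-5.4,45],
    [[0,-5,150],-5.4,20],
    [[0,-5,150],-5.4,5],
    [[0,-5,150],-5.4,5]
  ]
}}

```text
time: 4.77
tcp_pos: [479.0, 271.5, 48.1]
ee_rot: [-0.116, 3.139, 0.054]
force: [-0.5, 1.3, -0.3]
width: 11.8
grasp_force: 24.4
```

Emit:
{"api": "jog_arm", "payload": {
  "targets": [
    [[0,0,0],0,5],
    [[0,0,0],0,5],
    [[0,0,0],0,5],
    [[0,0,0],0,5]
  ]
}}

```text
time: 5.1
tcp_pos: [479.1, 271.5, 47.9]
ee_rot: [-0.116, 3.138, 0.054]
force: [-0.5, 1.0, 8.5]
width: 11.8
grasp_force: 25.6
```

C measures 11.8 mm, so it is the 12 mm spacer. The tool cannot tilt, so I'll swivel the spacer 30° in the pads against the box's leaning far outer wall, then insert it along the slot axis.

```bash
cat > mv.py <<'E'
# usage: mv.py "x y z yaw" ...   sequential calls: shift in tool axes at start of each
import sys,numpy as np
from cell import get_obs
from scipy.spatial.transform import Rotation as R
o=get_obs();p=np.array(o["tcp_pos"]);M=R.from_rotvec(o["ee_rot"]).as_matrix()
print("now",p.round(1),"yaw",np.degrees(np.arctan2(M[1,0],M[0,0])).round(1),"toolz",M[:,2].round(3),"F",np.round(o["force"],1),"w",round(float(o["width"]),1),"t",round(float(o["time"]),2))
for a in sys.argv[1:]:
    t=np.array(list(map(float,a.split())));yaw=np.degrees(np.arctan2(M[1,0],M[0,0]))
    turn=-((t[3]-yaw+180)%360-180);print(a,"->",(M.T@(t[:3]-p)).round(1),"turn",round(turn,1));p=t[:3]
    M=M@R.from_euler("z",turn,degrees=True).as_matrix()
E
python3 mv.py "479 271.5 210 184.2" "581 71 210 184.2" "683 -130 210 173.7" "683 -130 156 173.7"
```

```text
now [479.1 271.5  47.9] yaw -175.8 toolz [-0.     0.035 -0.999] F [-0.5  1.   8.5] w 11.8 t 5.1
479 271.5 210 184.2 -> [  -0.2    5.6 -162. ] turn 0.0
581 71 210 184.2 -> [ -87.  -207.3   -7. ] turn 0.0
683 -130 210 173.7 -> [ -87.  -207.8   -7. ] turn 10.5
683 -130 156 173.7 -> [-0.2 -1.9 54. ] turn 0.0
```

Emit:
{"api": "jog_arm", "payload": {
  "targets": [
    [[0,1,-30],0,5],
    [[0,2.5,-70],0,5],
    [[0,4,-110],0,5],
    [[0,5,-145],0,5],
    [[0,5.6,-162],0,5],
    [[0,5.6,-162],0,5]
  ]
}}

```text
time: 5.6
tcp_pos: [479.7, 272.1, 213.6]
ee_rot: [-0.116, 3.134, 0.057]
force: [0.7, -0.2, -0.9]
width: 11.9
grasp_force: 24.4
```

Emit:
{"api": "jog_arm", "payload": {
  "targets": [
    [[-14,-33,-1],0,5],
    [[-30,-70,-2.5],0,5],
    [[-45,-107,-3.5],0,5],
    [[-60,-143,-5],0,5],
    [[-75,-179,-6],0,5],
    [[-87,-207,-7],0,5],
    [[-87,-207,-7],0,5]
  ]
}}

```text
time: 6.18
tcp_pos: [581.6, 66.1, 206.4]
ee_rot: [0.108, -3.136, -0.047]
force: [-0.5, 0.3, -0.3]
width: 11.4
grasp_force: 24.4
```

Emit:
{"api": "jog_arm", "payload": {
  "targets": [
    [[-14,-33,-1],5,5],
    [[-30,-70,-2.5],10.5,5],
    [[-45,-107,-3.5],10.5,5],
    [[-60,-143,-5],10.5,5],
    [[-75,-179,-6],10.5,5],
    [[-87,-207,-7],10.5,5],
    [[-87,-207,-7],10.5,5],
    [[-87,-207,-7],10.5,5]
  ]
}}

```text
time: 6.85
tcp_pos: [681.9, -130.6, 205.8]
ee_rot: [-0.175, -3.128, -0.05]
force: [-0.4, 0.2, -0.5]
width: 11.3
grasp_force: 24.4
```

Emit:
{"api": "jog_arm", "payload": {
  "targets": [
    [[0,-1,27],0,5],
    [[0,-2,54],0,5],
    [[0,-2,54],0,5],
    [[0,-2,54],0,5]
  ]
}}

```text
time: 7.18
tcp_pos: [679.7, -128.0, 152.1]
ee_rot: [-0.169, -3.126, -0.051]
force: [-0.3, 0.5, -0.1]
width: 11.7
grasp_force: 24.4
```

```bash
python3 mv.py "673 -129 156 173.7" "639 -125 156 173.7"; python3 - <<'E'
from cell import *
import cv2,numpy as np
a=capture("top")["frame"][150:290,390:540];b=capture("scene")["frame"][100:230,60:200]
a=cv2.resize(a,(400,373),interpolation=3);b=cv2.resize(b,(400,373),interpolation=3);cv2.imwrite("pics/p1.png",np.hstack([a,b]))
E
```

```text
now [ 679.7 -128.   152.1] yaw 173.8 toolz [-0.009  0.033 -0.999] F [-0.3  0.5 -0.1] w 11.7 t 7.18
673 -129 156 173.7 -> [ 6.6 -1.6 -3.8] turn 0.1
639 -125 156 173.7 -> [34.2  0.2  0.4] turn 0.0
```

View pics/p1.png

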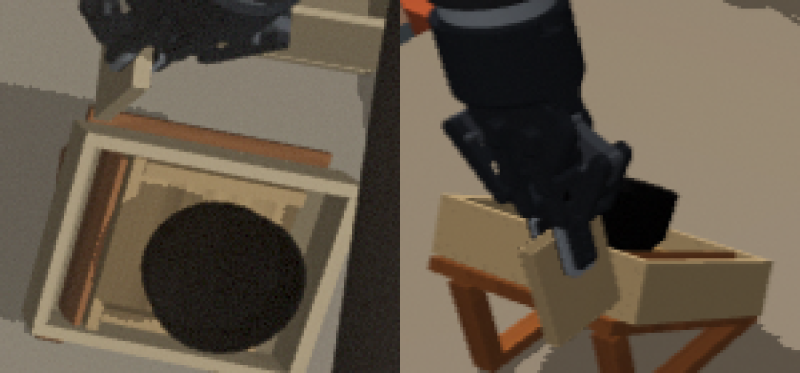

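The spacer hangs upright just beyond the far wall, clear of the distractor box. I'll push it towards the robot so it swivels flush.

Emit:
{"api": "jog_arm", "payload": {
  "targets": [
    [[6,0,-4],0,5],
    [[11,0,-4],0,5],
    [[16,0,-4],0,5],
    [[21,0,-4],0,5],
    [[26,0,-4],0,5],
    [[31,0,-4],0,5],
    [[35,0,-4],0,5],
    [[35,0,-4],0,5]
  ]
}}

```text
time: 7.95
tcp_pos: [649.3, -126.2, 162.6]
ee_rot: [0.171, 3.132, 0.048]
force: [5.6, -0.7, 9.2]
width: 11.5
grasp_force: 27.7
```

Emit:
{"api": "jog_arm", "payload": {
  "targets": [
    [[3,0,0],0,5],
    [[5,0,0],0,5],
    [[5,0,0],0,5]
  ]
}}

```text
time: 8.2
tcp_pos: [644.3, -125.7, 162.2]
ee_rot: [0.171, 3.133, 0.048]
force: [5.3, -0.3, 7.4]
width: 11.7
grasp_force: 28.3
```

```bash
python3 mv.py; python3 - <<'E'
from cell import *
import cv2,numpy as np
a=capture("top")["frame"][150:290,390:540];b=capture("scene")["frame"][100:230,60:200]
a=cv2.resize(a,(400,373),interpolation=3);b=cv2.resize(b,(400,373),interpolation=3);cv2.imwrite("pics/p2.png",np.hstack([a,b]))
E
```

```text
now [ 644.3 -125.7  162.2] yaw 173.7 toolz [ 0.005  0.03  -1.   ] F [ 5.3 -0.3  7.4] w 11.7 t 8.2
```

View pics/p2.png

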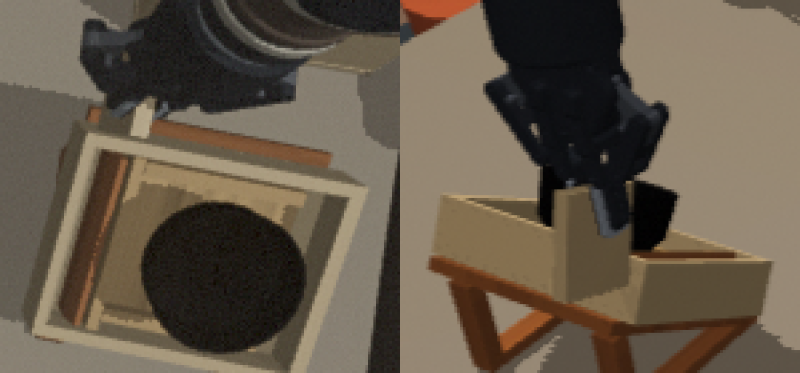

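The spacer is swivelling against the far wall and is nearly flush. I'll push a little farther.

Emit:
{"api": "jog_arm", "payload": {
  "targets": [
    [[3,0,0],0,5],
    [[6,0,0],0,5],
    [[6,0,0],0,5]
  ]
}}

```text
time: 8.55
tcp_pos: [637.8, -125.0, 161.5]
ee_rot: [0.171, 3.135, 0.048]
force: [4.4, -0.0, 7.3]
width: 11.5
grasp_force: 28.9
```

Emit:
{"api": "jog_arm", "payload": {
  "targets": [
    [[3,0,0],0,5],
    [[3,0,0],0,5]
  ]
}}

```text
time: 8.72
tcp_pos: [634.5, -124.7, 161.1]
ee_rot: [0.171, 3.136, 0.048]
force: [4.1, -0.0, 6.9]
width: 11.5
grasp_force: 29.2
```

Emit:
{"api": "jog_arm", "payload": {
  "targets": [
    [[2,0,0],0,5],
    [[2,0,0],0,5]
  ]
}}

```text
time: 8.88
tcp_pos: [632.4, -124.5, 160.8]
ee_rot: [0.171, 3.136, 0.048]
force: [3.8, 0.0, 6.6]
width: 11.6
grasp_force: 29.4
```

Emit:
{"api": "jog_arm", "payload": {
  "targets": [
    [[3,0,0],0,5],
    [[3,0,0],0,5]
  ]
}}

```text
time: 9.05
tcp_pos: [629.5, -124.2, 160.4]
ee_rot: [0.171, 3.137, 0.049]
force: [4.6, -0.1, 4.0]
width: 11.5
grasp_force: 29.3
```

Emit:
{"api": "jog_arm", "payload": {
  "targets": [
    [[2,0,0],0,5],
    [[2,0,0],0,5]
  ]
}}

```text
time: 9.22
tcp_pos: [627.7, -123.9, 160.2]
ee_rot: [-0.171, -3.137, -0.049]
force: [5.5, -0.7, 4.8]
width: 11.8
grasp_force: 29.2
```

```bash
python3 mv.py; python3 - <<'E'
from cell import *
import cv2,numpy as np
a=capture("top")["frame"][165:255,395:495];b=capture("scene")["frame"][130:220,90:190]
cv2.imwrite("pics/p3.png",np.hstack([cv2.resize(i,(400,360),interpolation=3) for i in(a,b)]))
E
```

```text
now [ 627.7 -123.9  160.2] yaw 173.7 toolz [ 0.002  0.031 -1.   ] F [ 5.5 -0.7  4.8] w 11.8 t 9.22
```

View pics/p3.png

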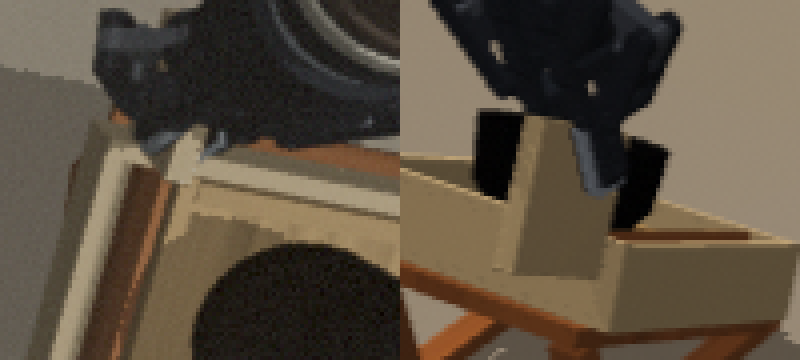

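```bash
python3 - <<'E'
from h import *
M=slotR(np.radians(-6.3));tz=np.array([.002,.031,-1]);g=np.array([627.7,-123.9,160.2])-19*tz
for y in(6,-6):
  for p in((-30,12),(30,12),(-30,-60)):
    print(y,p,((proj(g+M@[p[0],y,p[1]])[0]-[395,165])*4).round())
q=np.load("slot.npy")
for d in(0,3.3):
  O=np.array([q[0],q[1],64.])+d*M[:,1]
  print(d,"grasp in slot",(M.T@(g-O)).round(1))
E
python3 mv.py "627.7 -123.9 200 173.7" "590 -119.7 200 173.7"
```

```text
6 (-30, 12) [160. 193.]
6 (30, 12) [198.  56.]
6 (-30, -60) [122. 153.]
-6 (-30, 12) [188. 198.]
-6 (30, 12) [227.  61.]
-6 (-30, -60) [148. 157.]
0 grasp in slot [95.9 -3.7 77.7]
3.3 grasp in slot [95.9 -7.  77.7]
now [ 627.6 -123.9  160.2] yaw 173.7 toolz [ 0.001  0.031 -1.   ] F [ 5.1 -0.5  4.5] w 11.8 t 9.32
627.7 -123.9 200 173.7 -> [  0.    1.3 -39.8] turn 0.0
590 -119.7 200 173.7 -> [37.9  0.   0.1] turn 0.0
```

```bash
python3 mv.py "627.7 -123.9 205 173.7" "529.3 -110.9 205 173.7" "529.3 -110.9 140 173.7" "539.2 -112 122.7 173.7" "554.1 -113.7 96.7 173.7"
```

```text
now [ 627.6 -123.9  160.2] yaw 173.7 toolz [ 0.001  0.031 -1.   ] F [ 5.1 -0.5  4.5] w 11.8 t 9.32
627.7 -123.9 205 173.7 -> [  0.    1.4 -44.8] turn 0.0
529.3 -110.9 205 173.7 -> [99.2  2.1  0.3] turn 0.0
529.3 -110.9 140 173.7 -> [-0.1 -2.  65. ] turn 0.0
539.2 -112 122.7 173.7 -> [-10.   -0.5  17.3] turn 0.0
554.1 -113.7 96.7 173.7 -> [-15.   -0.9  26. ] turn -0.0
```

Emit:
{"api": "jog_arm", "payload": {
  "targets": [
    [[-3,0,-15],0,5],
    [[0,1.4,-45],0,5],
    [[0,1.4,-45],0,5],
    [[33,2,-45],0,5],
    [[66,3,-45],0,5],
    [[99,3.5,-45],0,5],
    [[99,3.5,-45],0,5],
    [[99,3.5,-45],0,5]
  ]
}}

```text
time: 9.98
tcp_pos: [526.1, -110.6, 204.4]
ee_rot: [-0.172, -3.13, -0.049]
force: [0.1, -0.4, -0.8]
width: 11.6
grasp_force: 28.5
```

Emit:
{"api": "jog_arm", "payload": {
  "targets": [
    [[0,-1,33],0,5],
    [[0,-2,65],0,5],
    [[0,-2,65],0,5],
    [[0,-2,65],0,5]
  ]
}}

```text
time: 10.32
tcp_pos: [526.7, -110.5, 137.5]
ee_rot: [-0.171, -3.126, -0.05]
force: [0.3, 0.2, 0.2]
width: 11.7
grasp_force: 28.4
```

```bash
python3 mv.py "529.3 -110.9 140 173.7"; python3 - <<'E'
from cell import *
import cv2,numpy as np
a=capture("top")["frame"][185:285,395:495];b=capture("scene")["frame"][120:220,90:190]
cv2.imwrite("pics/p4.png",np.hstack([cv2.resize(i,(400,400),interpolation=3) for i in(a,b)]))
E
```

```text
now [ 526.7 -110.5  137.5] yaw 173.8 toolz [-0.009  0.033 -0.999] F [0.3 0.2 0.2] w 11.7 t 10.32
529.3 -110.9 140 173.7 -> [-2.6  0.  -2.5] turn 0.1
```

View pics/p4.png

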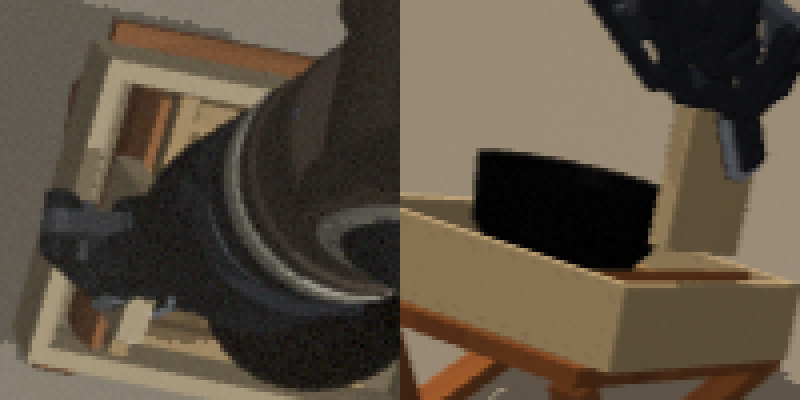

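The spacer leans at the slot angle and hangs over the gap. I'll lower it along the slot axis.

Emit:
{"api": "jog_arm", "payload": {
  "targets": [
    [[-4,0,7],0,5],
    [[-8,0,13],0,5],
    [[-11,0,19],0,5],
    [[-11,0,19],0,5]
  ]
}}

```text
time: 10.75
tcp_pos: [539.3, -113.6, 119.2]
ee_rot: [-0.173, -3.131, -0.041]
force: [2.1, -7.6, -2.4]
width: 11.7
grasp_force: 28.3
```

Emit:
{"api": "jog_arm", "payload": {
  "targets": [
    [[-2.5,0,4.3],0,5],
    [[-2.5,0,4.3],0,5]
  ]
}}

```text
time: 10.92
tcp_pos: [541.7, -114.2, 115.4]
ee_rot: [-0.174, -3.131, -0.04]
force: [0.5, -8.3, 0.0]
width: 11.3
grasp_force: 28.9
```

Emit:
{"api": "jog_arm", "payload": {
  "targets": [
    [[-2.5,0,4.3],0,5],
    [[-2.5,0,4.3],0,5]
  ]
}}

```text
time: 11.08
tcp_pos: [544.0, -114.5, 111.4]
ee_rot: [-0.174, -3.131, -0.039]
force: [-1.0, -8.7, 1.6]
width: 11.6
grasp_force: 29.0
```

Emit:
{"api": "jog_arm", "payload": {
  "targets": [
    [[0,-2,0],0,5],
    [[0,-4,0],0,5],
    [[0,-4,0],0,5]
  ]
}}

```text
time: 11.33
tcp_pos: [543.8, -115.4, 111.2]
ee_rot: [-0.171, -3.132, -0.051]
force: [1.4, 0.8, 3.1]
width: 11.8
grasp_force: 28.9
```

Emit:
{"api": "jog_arm", "payload": {
  "targets": [
    [[-2.5,0,4.3],0,5],
    [[-2.5,0,4.3],0,5]
  ]
}}

```text
time: 11.5
tcp_pos: [545.5, -115.6, 105.9]
ee_rot: [-0.171, -3.13, -0.049]
force: [2.1, 0.4, 0.8]
width: 11.6
grasp_force: 28.7
```

Emit:
{"api": "jog_arm", "payload": {
  "targets": [
    [[-2.5,0,4.3],0,5],
    [[-2.5,0,4.3],0,5]
  ]
}}

```text
time: 11.67
tcp_pos: [547.6, -115.7, 101.2]
ee_rot: [-0.171, -3.129, -0.049]
force: [1.7, 0.5, -0.4]
width: 11.7
grasp_force: 28.4
```

Emit:
{"api": "jog_arm", "payload": {
  "targets": [
    [[-2,0,3.5],0,5],
    [[-2,0,3.5],0,5]
  ]
}}

```text
time: 11.83
tcp_pos: [549.4, -115.9, 97.7]
ee_rot: [-0.171, -3.129, -0.049]
force: [0.7, -0.4, -1.7]
width: 11.5
grasp_force: 28.3
```

Emit:
{"api": "jog_arm", "payload": {
  "targets": [
    [[-2,0,3.5],0,5],
    [[-2,0,3.5],0,5]
  ]
}}

```text
time: 12.0
tcp_pos: [551.1, -116.2, 95.7]
ee_rot: [-0.171, -3.129, -0.049]
force: [-4.1, 0.5, 11.2]
width: 11.6
grasp_force: 30.2
```

Emit:
{"api": "jog_arm", "payload": {
  "targets": [
    [[-1,0,1.7],0,5],
    [[-1,0,1.7],0,5]
  ]
}}

```text
time: 12.17
tcp_pos: [551.5, -116.2, 95.6]
ee_rot: [-0.172, -3.129, -0.048]
force: [-10.0, 0.7, 21.1]
width: 11.6
grasp_force: 31.9
```

It went down to the floor with almost no push, so the 12 mm spacer is loose. I'll feel the side play to measure G.

Emit:
{"api": "jog_arm", "payload": {
  "targets": [
    [[1.5,3,-2.6],0,5],
    [[1.5,3,-2.6],0,5],
    [[1.5,3,-2.6],0,5]
  ]
}}

```text
time: 12.42
tcp_pos: [551.0, -115.3, 96.3]
ee_rot: [-0.174, -3.129, -0.041]
force: [-2.1, -8.0, 5.6]
width: 11.7
grasp_force: 30.1
```

Emit:
{"api": "jog_arm", "payload": {
  "targets": [
    [[0,-4,0],0,5],
    [[0,-4,0],0,5]
  ]
}}

```text
time: 12.58
tcp_pos: [550.9, -116.5, 95.8]
ee_rot: [-0.171, -3.13, -0.053]
force: [0.2, 3.2, 4.4]
width: 11.5
grasp_force: 29.5
```

Emit:
{"api": "jog_arm", "payload": {
  "targets": [
    [[0,-2,0],0,5],
    [[0,-2,0],0,5]
  ]
}}

```text
time: 12.75
tcp_pos: [550.7, -117.5, 95.8]
ee_rot: [-0.169, -3.13, -0.055]
force: [-1.1, 5.5, 4.1]
width: 11.9
grasp_force: 29.5
```

Emit:
{"api": "jog_arm", "payload": {
  "targets": [
    [[0,-2,0],0,5],
    [[0,-2,0],0,5]
  ]
}}

```text
time: 12.92
tcp_pos: [550.6, -118.0, 95.8]
ee_rot: [-0.168, -3.13, -0.06]
force: [-0.6, 11.4, 6.4]
width: 11.6
grasp_force: 30.3
```

```bash
python3 mv.py
```

```text
now [ 550.6 -118.    95.8] yaw 173.9 toolz [-0.005  0.039 -0.999] F [-0.6 11.4  6.4] w 11.6 t 12.92
```

Emit:
{"api": "jog_arm", "payload": {
  "targets": [
    [[0,4,0],0,5],
    [[0,4,0],0,5],
    [[0,4,0],0,5]
  ]
}}

```text
time: 13.17
tcp_pos: [550.9, -116.3, 95.8]
ee_rot: [-0.17, -3.129, -0.051]
force: [-0.7, 4.1, 4.3]
width: 11.6
grasp_force: 29.4
```

Emit:
{"api": "jog_arm", "payload": {
  "targets": [
    [[2,0,-3.5],0,5]
  ]
}}

```text
time: 13.25
tcp_pos: [548.8, -116.3, 98.3]
ee_rot: [-0.17, -3.129, -0.052]
force: [1.6, 4.4, -2.7]
width: 11.8
grasp_force: 28.5
```

Emit:
{"api": "jog_arm", "payload": {
  "targets": [
    [[2,0,-3.5],0,5]
  ]
}}

```text
time: 13.33
tcp_pos: [546.5, -116.2, 102.1]
ee_rot: [-0.17, -3.128, -0.052]
force: [2.4, 4.7, -2.9]
width: 11.4
grasp_force: 28.5
```

Emit:
{"api": "jog_arm", "payload": {
  "targets": [
    [[2,0,-3.5],0,5]
  ]
}}

```text
time: 13.42
tcp_pos: [544.5, -116.2, 106.0]
ee_rot: [-0.171, -3.128, -0.051]
force: [2.1, 4.5, -2.4]
width: 12.0
grasp_force: 28.5
```

Emit:
{"api": "jog_arm", "payload": {
  "targets": [
    [[0,0,0],0,5],
    [[0,0,0],0,5],
    [[0,0,0],0,5]
  ]
}}

```text
time: 13.67
tcp_pos: [544.4, -116.5, 106.7]
ee_rot: [-0.171, -3.129, -0.05]
force: [-0.9, 5.1, 1.1]
width: 11.6
grasp_force: 29.1
```

Emit:
{"api": "jog_arm", "payload": {
  "targets": [
    [[-3,0,5.2],0,5],
    [[-3,0,5.2],0,5]
  ]
}}

```text
time: 13.83
tcp_pos: [548.0, -116.7, 101.0]
ee_rot: [-0.171, -3.13, -0.05]
force: [2.9, 5.0, -0.9]
width: 11.6
grasp_force: 28.7
```

Side feel: the board pushes back at about 4.5 N, then stops hard after only about 1 mm. That means it was already pressed back about 3 mm, so G is about 9 mm and C may be gripped after all. To settle it, I'll release C part-way and see whether it stays.

Emit:
{"api": "jog_arm", "payload": {
  "targets": [
    [[2.5,2,-4.3],0,5],
    [[2.5,2,-4.3],0,5],
    [[2.5,2,-4.3],0,5],
    [[2.5,2,-4.3],0,5]
  ]
}}

```text
time: 14.17
tcp_pos: [545.1, -115.3, 105.9]
ee_rot: [-0.172, -3.129, -0.047]
force: [-1.6, -0.3, 1.7]
width: 11.3
grasp_force: 29.0
```

```bash
python3 mv.py; python3 - <<'E'
from cell import *
import pickle
pickle.dump([capture("scene"),capture("top")],open("before.pkl","wb"))
E
```

```text
now [ 545.1 -115.3  105.9] yaw 173.7 toolz [-0.006  0.03  -1.   ] F [-1.6 -0.3  1.7] w 11.3 t 14.17
```

Emit:
{"api": "jog_arm", "payload": {
  "targets": [
    [[0,0,0],0,20],
    [[0,0,0],0,22],
    [[0,0,0],0,22],
    [[0,0,0],0,22],
    [[0,0,0],0,22]
  ]
}}

```text
time: 14.68
tcp_pos: [545.8, -114.8, 105.6]
ee_rot: [-0.171, -3.13, -0.049]
force: [0.2, -0.2, -0.2]
width: 21.8
grasp_force: 0.0
```

Emit:
{"api": "jog_arm", "payload": {
  "targets": [
    [[0,0,-20],0,22],
    [[0,0,-50],0,22],
    [[0,0,-70],0,22],
    [[0,0,-70],0,0],
    [[0,0,-70],0,0],
    [[0,0,-70],0,0]
  ]
}}

```text
time: 15.18
tcp_pos: [545.8, -116.9, 174.8]
ee_rot: [-0.171, -3.129, -0.05]
force: [-0.7, -0.2, 0.1]
width: 0.0
grasp_force: 0.0
```

```bash
python3 mv.py; python3 - <<'E'
from cell import *
import cv2,numpy as np,pickle
b=pickle.load(open("before.pkl","rb"))[0]["frame"];a=capture("scene")["frame"]
cv2.imwrite("pics/p5.png",np.hstack([cv2.resize(i[120:220,100:200],(400,400),interpolation=3) for i in(b,a)]))
E
```

```text
now [ 545.8 -116.9  174.8] yaw 173.8 toolz [-0.006  0.032 -0.999] F [-0.7 -0.2  0.1] w 0.0 t 15.18
```

View pics/p5.png

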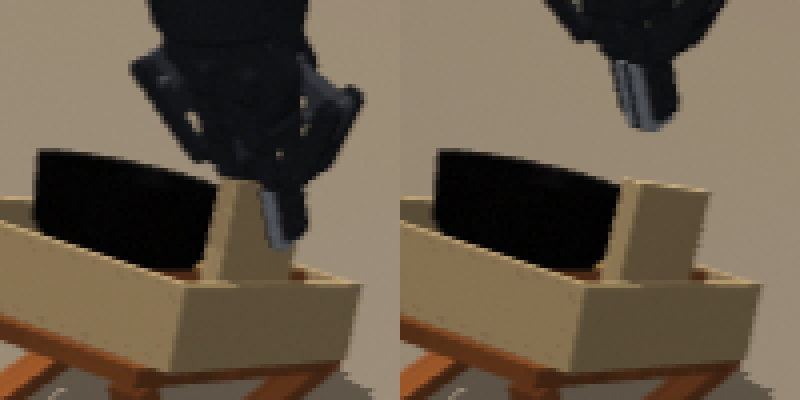

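C stayed where I let it go: its top corner is at about (226,178) in both crops. So the board grips it and C is the right one. Now I'll push it down with the closed fingers.

```bash
python3 mv.py "524 -112.5 150 173.7" "530 -113.2 139.6 173.7"
```

```text
now [ 545.5 -116.8  174.3] yaw 173.7 toolz [-0.007  0.032 -0.999] F [-0.6  1.1 -0.5] w 0.2 t 15.23
524 -112.5 150 173.7 -> [21.5  1.2 24.6] turn 0.0
530 -113.2 139.6 173.7 -> [-6.2 -0.4 10.3] turn 0.0
```

Emit:
{"api": "jog_arm", "payload": {
  "targets": [
    [[21.5,1.2,5],0,0],
    [[21.5,1.2,25],0,0],
    [[21.5,1.2,25],0,0],
    [[19,1,29],0,0],
    [[17,1,33],0,0],
    [[17,1,33],0,0]
  ]
}}

```text
time: 15.73
tcp_pos: [529.6, -113.1, 142.0]
ee_rot: [-0.171, -3.129, -0.05]
force: [-0.4, 0.7, 0.1]
width: 0.0
grasp_force: 0.0
```

Emit:
{"api": "jog_arm", "payload": {
  "targets": [
    [[-1.5,0,2.6],0,0],
    [[-3,0,5.2],0,0],
    [[-3,0,5.2],0,0]
  ]
}}

```text
time: 15.98
tcp_pos: [532.4, -113.3, 137.1]
ee_rot: [-0.171, -3.129, -0.049]
force: [0.0, 0.2, 0.2]
width: -0.2
grasp_force: 0.0
```

Emit:
{"api": "jog_arm", "payload": {
  "targets": [
    [[-1.5,0,2.6],0,0],
    [[-3,0,5.2],0,0],
    [[-3,0,5.2],0,0]
  ]
}}

```text
time: 16.23
tcp_pos: [534.9, -113.4, 132.1]
ee_rot: [-0.171, -3.129, -0.049]
force: [-0.9, 1.0, 2.0]
width: -0.2
grasp_force: 1.2
```

Emit:
{"api": "jog_arm", "payload": {
  "targets": [
    [[-1.5,0,2.6],0,0],
    [[-1.5,0,2.6],0,0]
  ]
}}

```text
time: 16.4
tcp_pos: [536.4, -113.6, 129.5]
ee_rot: [-0.171, -3.129, -0.049]
force: [-1.6, -0.7, 2.5]
width: -0.1
grasp_force: 1.6
```

Emit:
{"api": "jog_arm", "payload": {
  "targets": [
    [[-1.5,0,2.6],0,0],
    [[-1.5,0,2.6],0,0]
  ]
}}

```text
time: 16.57
tcp_pos: [538.0, -113.7, 126.8]
ee_rot: [-0.171, -3.129, -0.049]
force: [-2.5, -1.4, 3.1]
width: -0.1
grasp_force: 1.8
```

Emit:
{"api": "jog_arm", "payload": {
  "targets": [
    [[-1.5,0,2.6],0,0],
    [[-1.5,0,2.6],0,0]
  ]
}}

```text
time: 16.73
tcp_pos: [540.0, -114.0, 126.4]
ee_rot: [-0.171, -3.132, -0.048]
force: [-4.9, -1.1, 13.2]
width: -0.2
grasp_force: 7.0
```

Emit:
{"api": "jog_arm", "payload": {
  "targets": [
    [[-1.5,0,2.6],0,0],
    [[-1.5,0,2.6],0,0]
  ]
}}

```text
time: 16.9
tcp_pos: [542.5, -114.3, 126.7]
ee_rot: [-0.172, -3.136, -0.047]
force: [-8.6, 0.4, 28.7]
width: -0.1
grasp_force: 14.6
```

The push ran steadily at about 3–4 N, then stopped hard at the floor at the predicted height. I'll back off and take a last look.

Emit:
{"api": "jog_arm", "payload": {
  "targets": [
    [[6,0,-10],0,0],
    [[12,0,-40],0,0],
    [[12,0,-80],0,0],
    [[30,0,-110],0,0],
    [[70,0,-110],0,0],
    [[110,0,-110],0,0],
    [[150,0,-110],0,0],
    [[150,0,-110],0,0]
  ]
}}

```text
time: 17.57
tcp_pos: [386.6, -99.8, 233.5]
ee_rot: [-0.172, -3.128, -0.05]
force: [0.3, -0.3, 0.5]
width: 0.0
grasp_force: 0.0
```

```bash
python3 mv.py; python3 - <<'E'
from cell import *
import cv2,numpy as np,pickle
from h import *
a=capture("scene");b=capture("top")
i=np.hstack([cv2.resize(a["frame"][130:230,100:200],(400,400),interpolation=3),cv2.resize(b["frame"][185:285,395:495],(400,400),interpolation=3)])
# expected seated outline (scene), d from contact
M=slotR(np.radians(-6.3));tz=np.array([-.005,.032,-1]);g=np.array([551.2,-116.2,95.6])-19*tz
for y in(6,-6):
  for p in((-30,12),(30,12)):
    print(y,p,((proj(g+M@[p[0],y,p[1]],a)[0]-[100,130])*4).round(),((proj(g+M@[p[0],y,p[1]],b)[0]-[395,185])*4).round()+[400,0])
cv2.imwrite("pics/p6.png",i)
E
```

```text
now [386.6 -99.8 233.5] yaw 173.7 toolz [-0.007  0.032 -0.999] F [ 0.3 -0.3  0.5] w 0.0 t 17.57
6 (-30, 12) [311. 168.] [494. 312.]
6 (30, 12) [241. 165.] [528. 186.]
-6 (-30, 12) [292. 163.] [520. 317.]
-6 (30, 12) [222. 159.] [556. 192.]
```

View pics/p6.png

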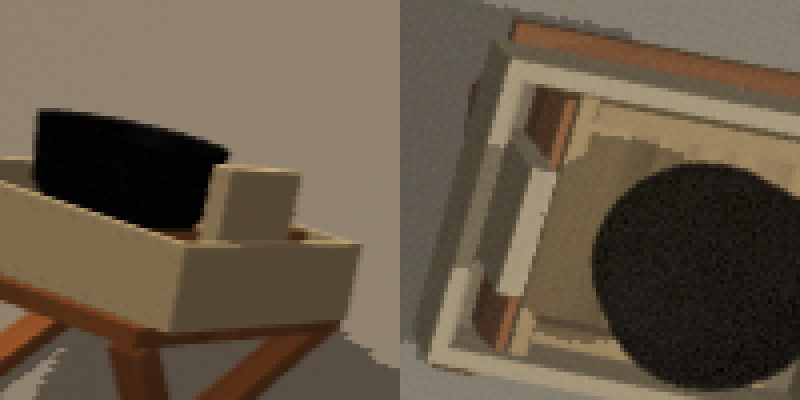

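The scene crop shows C seated, with its top edge from (224,165) to (300,170) and the slope expected when it sits flat. The top crop shows it against the wall between (545,170) and (505,293). The other three were never touched, so I'm handing in.

```bash
python3 -c "
from cell import *
print(hand_in())"
```

```text
the job is handed in; nothing more can be done
None
```

I handed in the job at 17.6 s: the 12 mm spacer is gripped by the board and pushed down to the box floor, and the other three still stand untouched on the mat. It was the only spacer I tried: my picture and touch readings put the gap near 9 mm, so the 15 mm one should not go in.

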